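Clamp an instrument cassette and lock the clamp

ROBOT

A 6-joint arm with a two-finger parallel gripper is mounted at the origin on a cart in front of the work surface, level with it; the furniture and walls round the work are solid. World frame = base frame: x ahead of the robot, y to its left, z up, the work surface at z = 0. Lengths are in m, angles in degrees, forces in N, time in s.
With the tool pointing down it reaches from about 0.325 to 0.85 m from the base axis. Payload 15.5 kg.
Tool frame: the origin (TCP) lies midway between the tips of the shut fingers; the grasp point (between the pads) lies 19 mm behind it; z points along the fingers, y is the line along which they close (so a half turn about z gives the same grasp; the last joint's range is limited). The gripper opens to 91 mm and grips with 3 to 60 N. Pads are 32 mm wide; open, the fingers measure 118 mm over their backs; the gripper's body (76 mm by 178 mm) begins 60 mm behind the grasp point.
Start: joints at [64.486, 28.281, 77.091, -0, 74.628, -5.472], TCP at [0.214, 0.587, 0.182] pointing down, gripper open.
Joint ranges: [-166.48, 166.48], [-47.26, 123.95], [12.59, 153.08], [-70.14, 250.14], [6.76, 159.57], [-176.63, 176.63]. Speed limits (degrees/s): [108.29, 108.29, 147.25, 172.46, 172.46, 172.46].

INTERFACE

Orientations are given as a 3x3 rotation matrix whose columns are the frame's x, y, z axes.
In Python, from bench import ctrl gives the robot as it stands. The module is installed in compiled form; this text tells all that it offers. Calls block until the motion is done:
- ctrl.goto(position, orientation): joint-space move of the TCP to a pose.
- ctrl.move_l(position, vel=0.15, ori=None, contact_N=None): straight line of the TCP; ori=None keeps the orientation; vel is the mean speed in m/s. With contact_N (N) it stops when the force on the tool has changed by that much, and returns True; else False.
- ctrl.movej(angles): joint-space move.
- ctrl.command_gripper(opening): opening from 0.0 (shut) to 1.0 (fully open); the grip force is fixed at half the most; returns when the fingers have stopped.
- ctrl.sleep(seconds).
- ctrl.ik(position, orientation): joint angles nearest the present ones, or None.
- ctrl.read_camera(name): name is "scene" or "side" or "wrist"; returns the picture (480x640x3 uint8, blue, green, red); there is no depth.
- ctrl.camera_params(name): a dict with "fx", "fy", "cx", "cy" (pixels), "D" ([k1, k2, p1, p2, k3] as OpenCV has them; the pictures are not rectified), "pose" (4x4, takes a point from camera to world coordinates); the wrist camera has in their place "T_tool_cam" (4x4, takes a point from camera to tool coordinates, whose origin is the TCP and whose axes are the flange's). Camera axes: x right, y up, looking along -z (the intrinsics and any distortion apply to the point x, -y, -z); pixel columns grow to the right and rows downward; lengths in m; the calibration is good to about 2 mm. A picture is of the moment at which its call begins: read the wrist's pose just before it. camera_params takes no time and is no camera call.
A pose or a line that the arm cannot do raises ctrl.MotionError and nothing moves.
- ctrl.sign_off(): hands the job in; it is judged then, once.
Readings, each from a call of its own:
- ctrl.current_t(): time.
- ctrl.current_q(): joint angles.
- ctrl.current_dq(): joint speeds.
- ctrl.current_effort(): joint torques, N m.
- ctrl.current_tool_pos(): TCP position.
- ctrl.current_eef_rot(): TCP orientation.
- ctrl.current_contact_force(): force on the tool from outside, world axes, zero at the start.
- ctrl.current_wrist_torque(): the same for the moment, N m.
- ctrl.current_grip_width(): opening from 0.0 (shut) to 1.0 (fully open).
- ctrl.current_grasp_force(): force on a finger pad.
Only numpy, scipy, OpenCV 4.12 (cv2) and the standard library are available. Lean on these libraries where they do the work, as an engineer would, in place of code of your own. Each camera call takes 0.05 s, during which the arm holds its last target. There are 200 camera calls.

TASK

The instrument cassette lying loose in the bench clamp is to be marked. Press a fingertip lightly on the exposed rim of the clamp's recessed thumbwheel and roll it, stroke by stroke, until the sliding jaw has pushed the cassette square and snug against the fixed fence and goes no further, without crushing the thin sheet metal. Then lift the ball lever out of its free notch, carry it over the gate and let it drop right down into the deep lock notch so that the jaw stays put; leave the other things on the table where they are.

Things in the scene. Friction and masses are not known exactly. Their poses are not given: they have to be found in the camera images.
- clamp: Bench clamp fixed to the table, with an aluminium bed 132 mm (its x) by 332 mm (its y), bed top 14 mm above the table. Origin: middle of its underside, z up, y along the table's front edge, give or take 0.12 rad. Fixed fence at the -y end. At the +y end (y 84 to 164 mm, x -63 to 63 mm) a grey drive head, top 54 mm above the table: wheel on the robot's side, lever on the far side.
- wheel_top (a point): Highest point of the thumbwheel's rim, mid-width, 61 mm above the table. Knurled rigid steel disc (no spring), 60 mm in diameter, 15 mm wide, axle along clamp x; its rim stands 7 mm proud of the head's top in a window 46 mm long (clamp y) by 20 mm wide. A fingertip pressed on top with 5 to 12 N and moved along clamp y carries the rim round by friction, 14 mm either side of the top; then lift, go back.
- wheel (a joint): Turn of the thumbwheel, rad; its zero has no meaning. It grows when the top of the rim moves towards the fence (clamp -y), which closes the jaw: 18 mm of jaw per rad, so 30 mm along the rim gives 18 mm of jaw. Turning it takes 1 to 3 N at the rim, most while the jaw pushes the cassette (polished, it slides easily); once the cassette is held the wheel stalls and a light fingertip slips on it.
- jaw (a joint): Travel of the sliding jaw towards the fixed fence, m: 0 fully open, starts between 0 and 0.012, and about 0.046 when the cassette is held between jaw and fence. The jaw stays where it is left.
- jaw_face (a point): Middle of the sliding jaw's smooth white plastic face, 25.5 mm above the table. The jaw is 112 mm wide (clamp x), 14 mm thick, top 36.5 mm above the table; it slides along clamp y on two rods between fence and head.
- fence_face (a point): Middle of the fixed fence's smooth white plastic face, 25 mm above the table; it looks along clamp +y. The fence is 112 mm wide, top 36 mm above the table.
- cassette: Perforated stainless steel instrument cassette, loose, lid shut, lying on the bed between fence and jaw: 86 (its x) by 171 (its y) by 29 mm, 0.27 to 0.53 kg; origin in the middle of its underside. Its ends, 170 mm apart along its y, are what fence and jaw hold. It starts up to 0.1 rad askew, with free room at both ends.
- lever (a joint): Swing of the lock lever about its pivot, rad: 0 in the free notch (start; it leans 0.4 rad towards clamp +y, away from the cassette), 0.4 upright, 0.8 in the lock notch (leaning towards the fence).
- lift (a joint): How far the lever is pulled up along its stem, m: 0 in the free notch, about -0.005 fully down in the deeper lock notch (a dog at its foot then sits between teeth of the jaw's rack; with the cassette snug a gap meets it), 0.020 at most. A cross pin on the stem must rise at least 0.010 to clear the land between the notches; 0.014 is ample. A spring pulls it down, 3 to 6 N.
- ball (a point): Centre of the lever's black ball knob, 28 mm in diameter, gripped from above, best with fingers closing along clamp x so the ball can turn between them. It lies 80 mm plus lift from the pivot along the stem: 96 mm above the table and 31 mm to the +y side of the pivot in the free notch, 90 mm above the table and 29 mm to the -y side in the lock notch.
- lever_pivot (a point): Pivot of the lever inside the head, 22 mm above the table; the lever swings in the upright plane along clamp y through this point.
- log_book: Black closed log book, 210 x 153 x 16 mm, on the table to the right of the clamp; origin at the middle of its underside; to be left alone.
- marker: Marker pen, 135 mm long, lying on the log book; to be left alone.
- bench_timer: Round bench timer, 66 mm across, 44 mm high, behind the clamp between the machines; to be left alone.
- tweezers_1: Steel tweezers, 140 mm long, lying at the table's front edge left of the clamp; to be left alone.
- needle_holder: Needle holder (ring-handled forceps), 165 mm long, farther left at the front edge; to be left alone.
- scrub_brush: Instrument brush, 172 mm long, 26 mm high, lying left of the clamp's head; to be left alone.
- marked_cup_1: Small clear plastic cup, 61 mm across, 50 mm high, near the timer; to be left alone.

How it is judged (in metres and radians):
On the way, in this order (a step that is already met when the one before it is completed fails the run):
1. the jaw holds the cassette snug and square against the fence, the lever still in its free notch (value of joint jaw above 0.0445 m and y of jaw_face in the frame of cassette below 0.0875 m and y of fence_face in the frame of cassette above -0.0875 m and angle between the y axis of cassette and the y axis of clamp, either way round below 0.03 rad and angle between cassette's own z axis and vertical below 0.03 rad and value of joint lever below 0.15 rad), for 0.2 s.
2. the lever has dropped into the lock notch (value of joint lever above 0.74 rad and value of joint lift below -0.0035 m), for 0.2 s.
At the end, for the whole second after the job is handed in: The cassette lies flat and square in the clamp (within 0.03 rad), with jaw and fence both within 2.5 mm of its ends (jaw travel over 0.0445 m), and the lever is down in the lock notch (swing over 0.74 rad, lift under -0.0035 m); everything released and still (all of step 2 and value of joint jaw above 0.0445 m and y of jaw_face in the frame of cassette below 0.0875 m and y of fence_face in the frame of cassette above -0.0875 m and angle between the y axis of cassette and the y axis of clamp, either way round below 0.03 rad and angle between cassette's own z axis and vertical below 0.03 rad and linear speed of cassette below 0.01 m/s); the robot touches nothing.
It fails at once if the jaw squeezes the cassette with more than 80 N (contact force between jaw and cassette above 80 N).
It fails at once if one of the other loose things on the table is moved by more than 25 mm (distance of any of log_book, marker, bench_timer, tweezers_1, needle_holder, scrub_brush, marked_cup_1 from where it was at the start of the episode above 0.025 m).
It also fails if it takes over 61 s, if anything falls off the work surface, if the arm or the gripper's body presses on something with over 40 N, if the wrist force passes 120 N, or if a joint passes its speed limit or range.

## Working session

There is one attempt and no reset: what is moved stays moved. The work goes in short steps, each a Python script; the robot and the scene stay as the last script left them, time stands still between calls to the robot, and variables do not carry over. Pictures are saved under pics/ and viewed, at most 10 in all, crops included, and the job is handed in when it is done.

```bash
mkdir -p pics
python3 - <<'E'
from bench import ctrl
import cv2,numpy as np
np.set_printoptions(precision=4,suppress=True)
for n in ["scene","side","wrist"]:
    cv2.imwrite(f"pics/{n}0.png",ctrl.read_camera(n))
    p=ctrl.camera_params(n);print(n,p)
print(ctrl.current_t(),ctrl.current_eef_rot(),ctrl.current_grip_width())
E
```

```text
scene {'fx': 505.2187929044985, 'fy': 505.2187929044985, 'cx': 317.2130106145003, 'cy': 232.367790214272, 'D': array([-0.1462,  0.    ,  0.    ,  0.    ,  0.    ]), 'pose': array([[-0.7134,  0.3061, -0.6303, -0.3132],
       [-0.7006, -0.2966,  0.649 ,  0.9785],
       [ 0.0117,  0.9046,  0.426 ,  0.663 ],
       [ 0.    ,  0.    ,  0.    ,  1.    ]])}
side {'fx': 550.3669389961264, 'fy': 550.3669389961264, 'cx': 319.9705821553887, 'cy': 243.35234687699378, 'D': array([0.0294, 0.    , 0.    , 0.    , 0.    ]), 'pose': array([[-0.9058,  0.1659, -0.3898, -0.0317],
       [-0.4236, -0.3513,  0.8349,  1.2833],
       [ 0.0015,  0.9214,  0.3885,  0.6644],
       [ 0.    ,  0.    ,  0.    ,  1.    ]])}
wrist {'fx': 414.5829693189257, 'fy': 414.5829693189257, 'cx': 323.2087547271542, 'cy': 240.31772548635465, 'D': array([-0.0974,  0.    ,  0.    ,  0.    ,  0.    ]), 'T_tool_cam': array([[-0.0001,  0.9556,  0.2947,  0.0838],
       [ 1.    ,  0.0002, -0.0004, -0.0007],
       [-0.0004,  0.2947, -0.9556, -0.2022],
       [ 0.    ,  0.    ,  0.    ,  1.    ]])}
0.15 [[-0.9394  0.3427 -0.0004]
 [ 0.3427  0.9394 -0.0008]
 [ 0.0001 -0.0009 -1.    ]] 1.000334846332505
```

View pics/scene0.png

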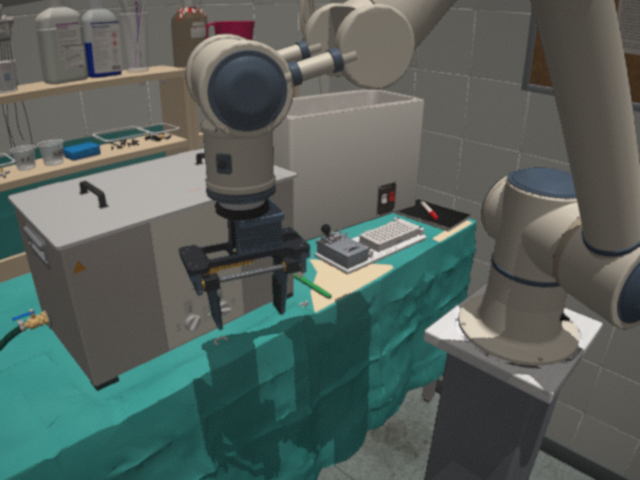

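View pics/side0.png

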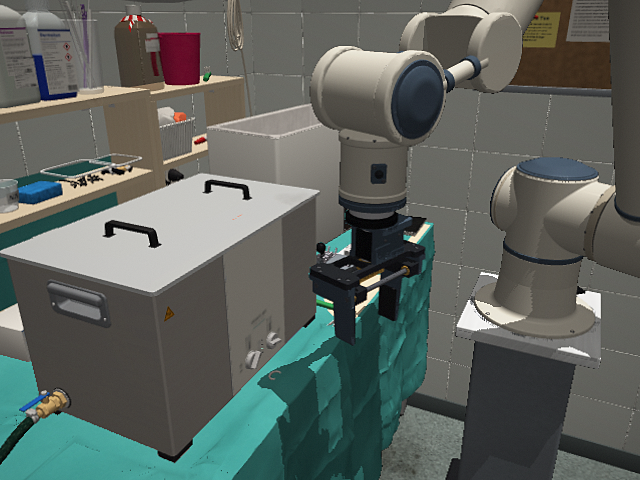

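The scene view shows the clamp with its head near (343,248), ball near (326,230), cassette near (392,234), and the log book with marker near (432,212). The gripper partly hides the clamp in the side view.

```bash
cat > h.py <<'E'
from bench import ctrl
import cv2,numpy as np
np.set_printoptions(precision=4,suppress=True)
F=np.diag([1,-1,-1.])
def KD(p): return np.array([[p['fx'],0,p['cx']],[0,p['fy'],p['cy']],[0,0,1]]),np.array(p['D'])
def pose(n,tp=None,tr=None):
    p=ctrl.camera_params(n)
    if n!='wrist': return p,np.array(p['pose'])
    T=np.eye(4);T[:3,:3]=ctrl.current_eef_rot() if tr is None else tr
    T[:3,3]=ctrl.current_tool_pos() if tp is None else tp
    return p,T@p['T_tool_cam']
def back(n,px,z,P=None):
    p,T=P or pose(n);K,D=KD(p);z=np.broadcast_to(z,len(px))
    u=cv2.undistortPoints(np.array(px,float).reshape(-1,1,2),K,D).reshape(-1,2)
    d=(T[:3,:3]@F@np.c_[u,np.ones(len(u))].T).T
    return T[:3,3]+d*((z-T[2,3])/d[:,2])[:,None]
def proj(n,X,P=None):
    p,T=P or pose(n);K,D=KD(p)
    c=(F@T[:3,:3].T@(np.array(X,float)-T[:3,3]).T).T
    return cv2.projectPoints(c.reshape(-1,1,3),np.zeros(3),np.zeros(3),K,D)[0].reshape(-1,2)
def down(a):  # tool y axis along world angle a (rad), pointing down
    y=np.array([np.cos(a),np.sin(a),0]);z=np.array([0,0,-1.]);return np.c_[np.cross(y,z),y,z]
E
python3 - <<'E'
from h import *
print(back('scene',[(343,245),(326,230),(392,230),(316,262),(345,272),(425,234),(432,212)],[.054,.096,.04,0,0,0,.02]))
# candidate view pose
for p in [(.42,.1,.42),(.45,.05,.45),(.4,.0,.4)]:
  for a in np.deg2rad([70,90,110,-90]):
    print(p,a,ctrl.ik(p,down(a)))
E
```

```text
[[ 0.4836  0.0578  0.054 ]
 [ 0.5198  0.0874  0.096 ]
 [ 0.4667 -0.1405  0.04  ]
 [ 0.5365  0.1069  0.    ]
 [ 0.444   0.0914  0.    ]
 [ 0.4269 -0.2629  0.    ]
 [ 0.4841 -0.3878  0.02  ]]
(0.42, 0.1, 0.42) 1.2217304763960306 [  5.4577   2.7302  77.0978  -0.     100.172  -64.5423]
(0.42, 0.1, 0.42) 1.5707963267948966 [  5.4577   2.7302  77.0978  -0.     100.172  -84.5423]
(0.42, 0.1, 0.42) 1.9198621771937625 [   5.4577    2.7302   77.0978   -0.      100.172  -104.5423]
(0.42, 0.1, 0.42) -1.5707963267948966 [  5.4577   2.7302  77.0978  -0.     100.172   95.4577]
(0.45, 0.05, 0.45) 1.2217304763960306 [ -1.2239   4.5279  70.8405  -0.     104.6317 -71.2239]
(0.45, 0.05, 0.45) 1.5707963267948966 [ -1.2239   4.5279  70.8405  -0.     104.6317 -91.2239]
(0.45, 0.05, 0.45) 1.9198621771937625 [  -1.2239    4.5279   70.8405   -0.      104.6317 -111.2239]
(0.45, 0.05, 0.45) -1.5707963267948966 [ -1.2239   4.5279  70.8405  -0.     104.6317  88.7761]
(0.4, 0.0, 0.4) 1.2217304763960306 [ -8.569   -0.0579  82.8645  -0.      97.1934 -78.569 ]
(0.4, 0.0, 0.4) 1.5707963267948966 [ -8.569   -0.0579  82.8645  -0.      97.1934 -98.569 ]
(0.4, 0.0, 0.4) 1.9198621771937625 [  -8.569    -0.0579   82.8645   -0.       97.1934 -118.569 ]
(0.4, 0.0, 0.4) -1.5707963267948966 [-8.569  -0.0579 82.8645 -0.     97.1934 81.431 ]
```

Run:
```python
from h import *
print(back('scene',[(100,380),(290,290)],[0,0]))
ctrl.move_l([.18,.40,.33],vel=.25)
ctrl.goto([.42,.02,.40],down(np.pi/2))
P=pose('wrist');im=ctrl.read_camera('wrist');cv2.imwrite('pics/w1.png',im)
np.savez('w1',p=ctrl.current_tool_pos(),r=ctrl.current_eef_rot())
print(ctrl.current_t(),ctrl.current_tool_pos(),ctrl.current_contact_force())
cv2.imwrite('pics/s1.png',cv2.resize(ctrl.read_camera('scene')[180:300,270:470],None,fx=4,fy=4,interpolation=3))
```

```text
[[0.4903 0.7502 0.    ]
 [0.4796 0.2565 0.    ]]
2.9833 [0.4199 0.0207 0.3998] [-0.1364  1.7036 -0.5819]
```

View pics/w1.png

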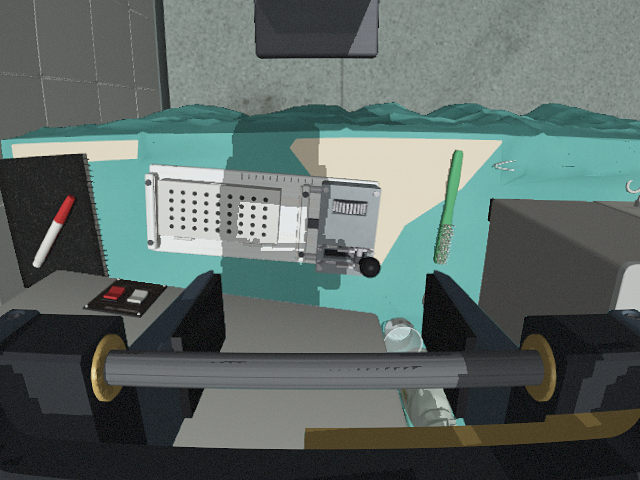

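View pics/s1.png

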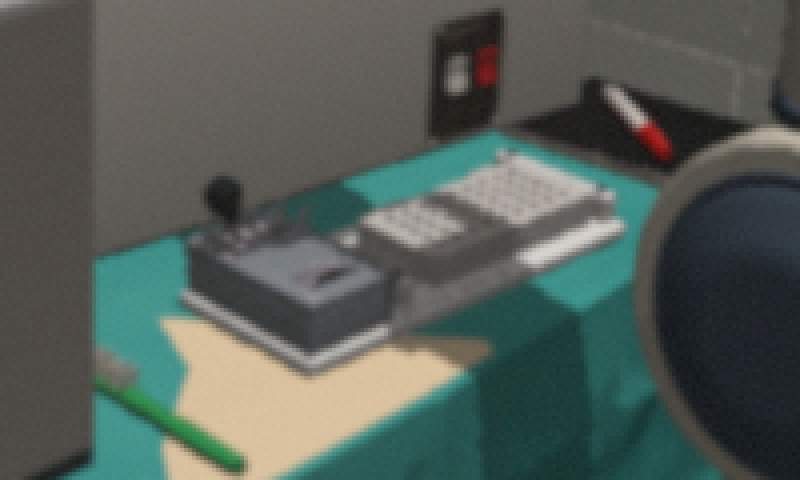

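The wrist view shows the clamp at (145–382, 165–278), with the wheel near (349,208), the ball at (370,267), and the machine's front edge running from about (60,272) to (380,313). I'll enlarge it.

Run:
```python
from h import *
im=cv2.imread('pics/w1.png')
cv2.imwrite('pics/w1c.png',cv2.resize(im[160:285,290:400],None,fx=4.8,fy=4.8,interpolation=3)[:600])
cv2.imwrite('pics/w1d.png',cv2.resize(im[155:275,140:340],None,fx=4,fy=4,interpolation=3))
d=np.load('w1.npz');P=pose('wrist',d['p'],d['r'])
print(back('wrist',[(370,267),(60,272),(220,290),(380,313),(349,208)],[.096,0,0,0,.061],P))
```

```text
[[ 0.5283  0.0815  0.096 ]
 [ 0.5756 -0.408   0.    ]
 [ 0.6042 -0.1435  0.    ]
 [ 0.6442  0.1123  0.    ]
 [ 0.4575  0.0548  0.061 ]]
```

View pics/w1c.png

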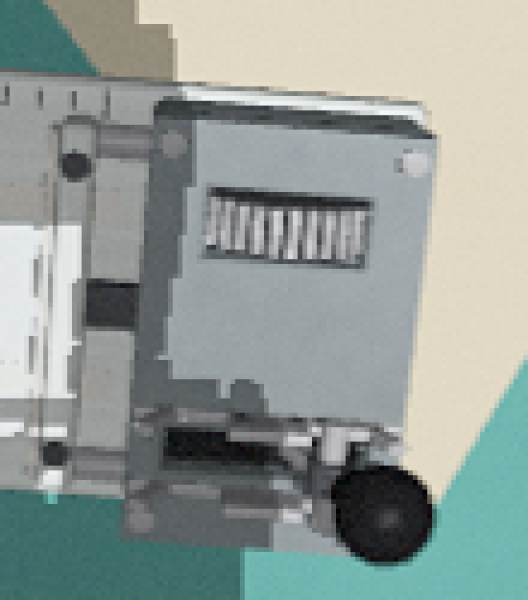

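View pics/w1d.png

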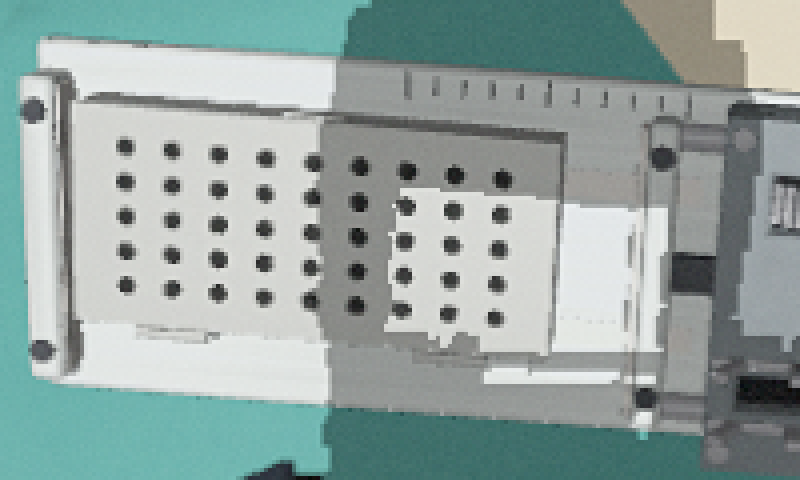

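Run:
```python
from h import *
from scipy.optimize import least_squares
d=np.load('w1.npz');P=pose('wrist',d['p'],d['r'])
c=lambda x,y:(290+x/4.8,160+y/4.8)
e=lambda x,y:(140+x/4,155+y/4)
obs=[(c(435,137),(-.063,.164,.054)),(c(422,103),(-.066,.166,.014)),(e(38,38),(-.066,-.166,.014)),(e(35,380),(.066,-.166,.014))]
px=[o[0] for o in obs];C=np.array([o[1] for o in obs])
W=back('wrist',px,C[:,2],P)
def f(q): 
    s,k=np.sin(q[2]),np.cos(q[2]);return (C[:,:2]@np.array([[k,s],[-s,k]])+q[:2]-W[:,:2]).ravel()
r=least_squares(f,[.48,-.08,0]);q=r.x;print(q,'res mm',r.fun.reshape(-1,2)*1e3)
R=np.array([[np.cos(q[2]),-np.sin(q[2])],[np.sin(q[2]),np.cos(q[2])]])
win=back('wrist',[c(208,187),c(372,200),c(365,268),c(202,258)],.054,P)[:,:2]
print('win clamp',(win-q[:2])@R, 'wheel world',win.mean(0))
b=back('wrist',[c(383,514)],.096,P)[0,:2]; print('ball',b,(b-q[:2])@R)
m=back('wrist',[(60,272),(220,290),(380,313)],0,P)[:,:2];print('machine clamp',(m-q[:2])@R)
j=back('wrist',[e(640,270),e(640,130),e(625,425)],.0365,P)[:,:2];print('jaw',(j-q[:2])@R)
np.savez('clamp',q=q,wheel=win.mean(0),ball=b)
for p in (win.mean(0),b):
  for a in (q[2],q[2]+np.pi): print(ctrl.ik([*p,.1],down(a)))
```

```text
[ 0.4816 -0.0717 -0.0845] res mm [[ 0.327  -0.1173]
 [ 0.674   0.7623]
 [-1.6922 -2.9636]
 [ 0.6912  2.3186]]
win clamp [[-0.0438  0.1024]
 [-0.044   0.1486]
 [-0.0244  0.1489]
 [-0.0233  0.1026]] wheel world [0.4585 0.0563]
ball [0.5284 0.0812] [0.0337 0.1564]
machine clamp [[ 0.1221 -0.3271]
 [ 0.1282 -0.0612]
 [ 0.1465  0.1971]]
jaw [[-0.0027  0.0594]
 [-0.0524  0.056 ]
 [ 0.0557  0.058 ]]
[ -0.4142  21.8853 105.195   -0.      52.9196   4.4249]
[  -0.4142   21.8853  105.195    -0.       52.9196 -175.5751]
[ 2.3383 26.7904 95.4476 -0.     57.7619  7.1774]
[   2.3383   26.7904   95.4476   -0.       57.7619 -172.8226]
```

```bash
cat >> h.py <<'E'
import os
if os.path.exists('clamp.npz'):
    _d=np.load('clamp.npz');q=_d['q'];wheel=_d['wheel'];ball=_d['ball']
    ex=np.array([np.cos(q[2]),np.sin(q[2]),0]);ey=np.array([-ex[1],ex[0],0]);ez=np.array([0,0,1.]);O=down(q[2])
def stroke(a=.012,b=-.013,N=8.,z0=.066,seg=.005,vel=.03,kz=4e4):
    w=np.array([*wheel,0])
    ctrl.move_l(w+a*ey+z0*ez,vel=.12)
    f0=np.array(ctrl.current_contact_force())
    hit=ctrl.move_l(w+a*ey+.056*ez,vel=.02,contact_N=4)
    z=ctrl.current_tool_pos()[2];print('hit',hit,'z %.4f'%z,'t %.1f'%ctrl.current_t())
    if not hit: return
    y=a;zc=z;log=[]
    for i in range(4):
        n=(ctrl.current_contact_force()-f0)[2]
        if abs(n-N)<1.5: break
        zc-=np.clip((N-n)/kz,-.0006,.0006);ctrl.move_l(w+y*ey+zc*ez,vel=.02);log.append((y*1e3,zc*1e3,n))
    while y>b+1e-6:
        y=max(y-seg,b);ctrl.move_l(w+y*ey+zc*ez,vel=vel)
        f=ctrl.current_contact_force()-f0
        log.append((y*1e3,zc*1e3,f[2],f@ey,f@ex));zc-=np.clip((N-f[2])/kz,-.0003,.0003)
    for l in log: print(np.round(l,2))
    ctrl.move_l(w+y*ey+z0*ez,vel=.08)
    print('t %.1f'%ctrl.current_t())
E
python3 - <<'E'
from h import *
ctrl.command_gripper(0)
w=np.array([*wheel,0])
ctrl.goto(w+.012*ey+.12*ez,O)
stroke()
E
```

```text
hit False z 0.0560 t 7.3
```

Run:
```python
from h import *
print(ctrl.current_contact_force(),ctrl.current_tool_pos(),ctrl.current_grip_width(),ctrl.current_eef_rot())
im=ctrl.read_camera('wrist');s=ctrl.read_camera('scene')[180:300,270:470]
cv2.imwrite('pics/w2.png',np.hstack([cv2.resize(im,(400,300)),cv2.resize(s,(400,300),interpolation=3)]))
```

```text
[-0.075   0.4927  0.0051] [0.4594 0.0683 0.056 ] 0.00189844166251162 [[ 0.0843  0.9964 -0.0002]
 [ 0.9964 -0.0843  0.    ]
 [-0.     -0.0002 -1.    ]]
```

View pics/w2.png

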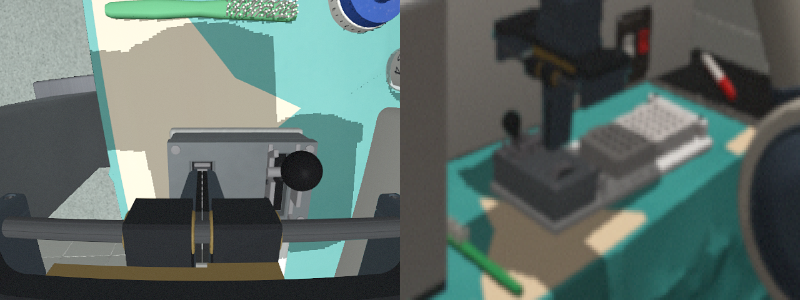

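The wrist view shows the shut fingers over the window (its end at (202,165) in the half-scale picture), laterally centred, with no contact yet. I'll probe at the top of the wheel.

Run:
```python
from h import *
w=np.array([*wheel,0])
ctrl.move_l(w+.012*ey+.068*ez,vel=.1)
for a,zl in ((0.,.055),(.008,.055)):
    ctrl.move_l(w+a*ey+.068*ez,vel=.1)
    f0=np.array(ctrl.current_contact_force())
    h=ctrl.move_l(w+a*ey+zl*ez,vel=.02,contact_N=4)
    print(a,h,ctrl.current_tool_pos(),ctrl.current_contact_force()-f0)
    ctrl.move_l(w+a*ey+.068*ez,vel=.1)
print(ctrl.current_t())
```

```text
0.0 False [0.4585 0.0563 0.055 ] [0.6598 0.3129 0.8146]
0.008 False [0.4592 0.0643 0.055 ] [0.0752 0.3356 0.9909]
10.3167
```

Run:
```python
from h import *
w=np.array([*wheel,0])
ctrl.move_l(w+.062*ez,vel=.1)
f0=np.array(ctrl.current_contact_force())
for z in np.arange(.058,.0475,-.001):
    h=ctrl.move_l(w+z*ez,vel=.02,contact_N=4)
    print(h,ctrl.current_tool_pos(),ctrl.current_contact_force()-f0)
    if h: break
im=ctrl.read_camera('wrist')[100:300,220:480]
cv2.imwrite('pics/w3.png',np.hstack([cv2.resize(im,(780,600),interpolation=3)]))
print(ctrl.current_t())
```

```text
False [0.4584 0.0564 0.0579] [ 0.2518 -0.5562  0.226 ]
False [0.4585 0.0563 0.057 ] [ 0.7208  0.1085 -0.2027]
False [0.4584 0.0563 0.056 ] [ 0.9091 -0.7918  0.5768]
False [0.4585 0.0563 0.055 ] [-0.1703 -0.5839  0.9005]
False [0.4584 0.0563 0.0539] [0.8387 0.1345 0.6751]
False [0.4584 0.0563 0.0529] [ 0.162  -0.8089  0.5894]
False [0.4584 0.0563 0.0519] [-0.0519 -0.6425  0.7023]
False [0.4584 0.0563 0.0509] [ 0.7403 -0.9917  0.176 ]
False [0.4584 0.0563 0.0499] [-0.5941 -0.7495  1.0024]
False [0.4584 0.0563 0.049 ] [ 0.4127 -0.7422  0.873 ]
False [0.4584 0.0563 0.0479] [-0.1622 -0.6278  0.3469]
13.4667
```

View pics/w3.png

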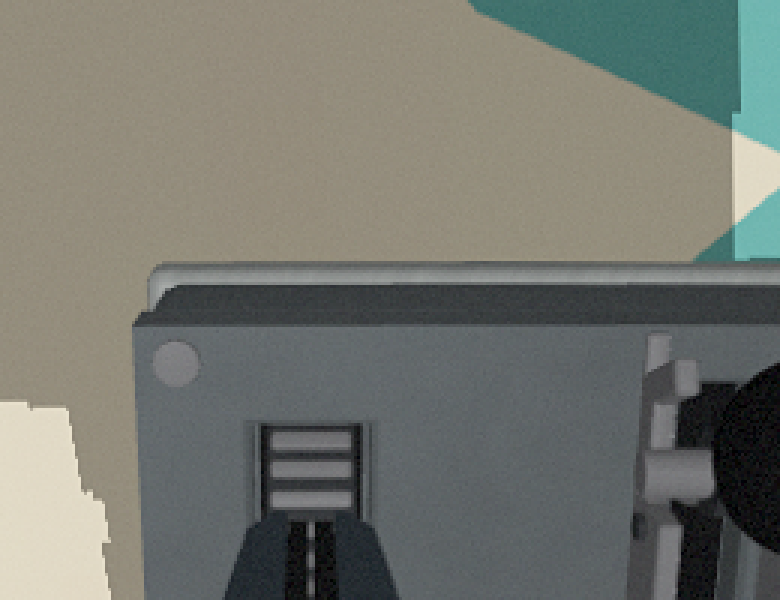

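The crop shows the tips over the window, centred in clamp x. The far end of the window is at row 423 of the crop, and a corner screw head is at (177,363). There was no contact even at TCP z = 0.048, so I'll triangulate the head height between the two views.

Run:
```python
from h import *
d=np.load('w1.npz');P=pose('wrist',d['p'],d['r']);P2=pose('wrist')
c=lambda x,y:(290+x/4.8,160+y/4.8)
k=lambda x,y:(220+x/3,100+y/3)
s=lambda x,y:(270+x/4,180+y/4)
for name,a,b in (('disc',c(413,163),k(177,363)),('win nr',c(372,200),k(258,423)),('win far',c(365,268),k(365,423))):
  for h in (.03,.04,.054,.06):
    A=back('wrist',[a],h,P)[0];B=back('wrist',[b],h,P2)[0];print(name,h,A[:2],B[:2],(A-B)[:2]*1e3)
# ball in scene crop (222,196)
for h in (.07,.08,.096): print('ball',h,back('wrist',[(369.8,267.1)],h,P)[0][:2],back('scene',[s(222,196)],h)[0][:2])
print('disc',[(h,back('scene',[s(322,340)],h)[0][:2]) for h in (0,.014)], back('wrist',[c(422,103)],0.014,P))
```

```text
disc 0.03 [0.4449 0.0946] [0.4364 0.0847] [8.4792 9.8521]
disc 0.04 [0.443  0.0933] [0.4377 0.0872] [5.271  6.0824]
disc 0.054 [0.4403 0.0915] [0.4396 0.0907] [0.7797 0.8048]
disc 0.06 [0.4392 0.0907] [0.4403 0.0921] [-1.1452 -1.457 ]
win nr 0.03 [0.4559 0.0829] [0.4501 0.072 ] [ 5.8464 10.8864]
win nr 0.04 [0.4538 0.0818] [0.4508 0.0751] [3.0659 6.7443]
win nr 0.054 [0.4509 0.0803] [0.4517 0.0793] [-0.8268  0.9453]
win nr 0.06 [0.4497 0.0796] [0.4521 0.0812] [-2.4951 -1.54  ]
win far 0.03 [0.4764 0.0815] [0.4698 0.0703] [ 6.5726 11.1144]
win far 0.04 [0.4739 0.0804] [0.4696 0.0735] [4.3315 6.9215]
win far 0.054 [0.4705 0.0789] [0.4693 0.0779] [1.194  1.0515]
win far 0.06 [0.4691 0.0783] [0.4692 0.0797] [-0.1506 -1.4642]
ball 0.07 [0.5389 0.0846] [0.5635 0.0427]
ball 0.08 [0.5351 0.0834] [0.5487 0.0585]
ball 0.096 [0.529  0.0815] [0.5251 0.0838]
disc [(0, array([0.459, 0.052])), (0.014, array([0.4427, 0.0716]))] [[0.4298 0.0987 0.014 ]]
```

Run:
```python
from h import *
w=np.array([*wheel,0])
f0=np.array(ctrl.current_contact_force())
h=ctrl.move_l(w+.037*ez,vel=.012,contact_N=4)
print(h,ctrl.current_tool_pos(),ctrl.current_contact_force()-f0,ctrl.current_wrist_torque(),ctrl.current_t())
```

```text
False [0.4585 0.0563 0.0371] [-0.4232  0.4639 -0.9773] [-0.0937  0.0764  0.0294] 14.5333
```

Run:
```python
from h import *
t=np.array(ctrl.current_tool_pos())
W=ctrl.read_camera('wrist');S=ctrl.read_camera('scene')
pw=proj('wrist',[t,t+.019*ez,[*wheel,.061]]);ps=proj('scene',[t,t+.03*ez,[*wheel,.061],[*wheel,.054]])
print(pw,ps)
a=cv2.resize(W[140:440,120:520],(400,300))
u,v=ps[0].astype(int);S=S[v-60:v+30,u-60:u+60]
b=cv2.resize(S,(400,300),interpolation=3)
c=cv2.resize(W[200:350,263:383],(400,500),interpolation=3)
out=np.zeros((600,800,3),np.uint8);out[:300,:400]=a;out[300:,:400]=b;out[:500,400:]=c
print(u,v)
cv2.imwrite('pics/w4.png',out)
```

```text
[[323.3912 278.3305]
 [323.4048 293.3587]
 [323.3066 297.7353]] [[350.1539 253.4871]
 [350.6058 243.4586]
 [350.5282 245.5028]
 [350.4225 247.8511]]
350 253
```

View pics/w4.png

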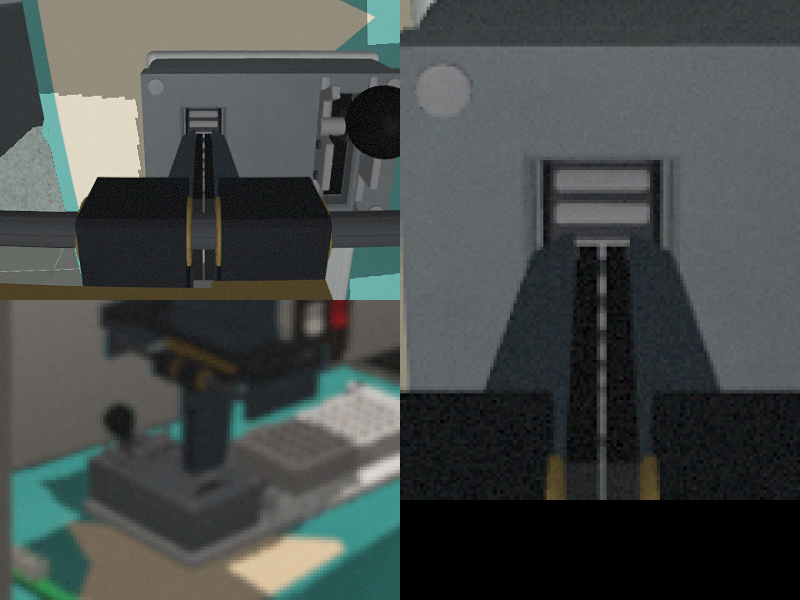

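The scene crop shows the real fingertips near (351,245), about 25 mm above the projected TCP (350,253). So the fingers sit about 25 mm short of the nominal TCP and are now just above the wheel. I'll continue down under contact detection.

Run:
```python
from h import *
w=np.array([*wheel,0])
f0=np.array(ctrl.current_contact_force())
h=ctrl.move_l(w+.027*ez,vel=.012,contact_N=4)
for i in range(4):
    z=ctrl.current_tool_pos()[2]
    print(h,z,ctrl.current_contact_force()-f0,ctrl.current_t())
    if not h: break
    ctrl.sleep(.1)
    if i==1: ctrl.move_l(w+(z-.0003)*ez,vel=.02)
```

```text
True 0.02911562241242214 [-1.7343  0.6831 12.6376] 15.2833
True 0.029130535783510575 [-2.2558 -0.2979 10.8243] 15.3833
True 0.029090582208678946 [-3.1551  0.0925 14.3451] 15.7333
True 0.029102569828926353 [-2.7385  1.0892 13.6873] 15.8333
```

```bash
sed -i 's/z0=.066/z0=.033/; s/kz=4e4/kz=1.2e4/; s/.056\*ez,vel=.02,contact_N=4/.0265*ez,vel=.012,contact_N=4/; s/a=.012,b=-.013,N=8./a=.013,b=-.013,N=9./' h.py
python3 - <<'E'
from h import *
w=np.array([*wheel,0])
ctrl.move_l(w+.033*ez,vel=.08)
stroke()
E
```

```text
hit True z 0.0291 t 16.8
[13.   29.24 10.58]
[13.   28.85  4.36]
[13.   29.09 11.81]
[13.   28.91  6.9 ]
[ 8.   28.91 10.7  -1.09 -1.88]
[ 3.   29.05  8.3  -0.88 -0.41]
[-2.   29.    8.25 -1.39 -1.19]
[-7.   28.93  9.44 -1.48 -1.9 ]
[-12.    28.97   9.66  -0.6   -1.86]
[-13.    29.03   8.57  -0.94  -0.76]
t 19.9
```

Run:
```python
from h import *
cv2.imwrite('pics/sA.png',ctrl.read_camera('scene'))
stroke();cv2.imwrite('pics/sB.png',ctrl.read_camera('scene'))
A,B,Z=[cv2.imread(f'pics/{n}.png',0).astype(int) for n in('sA','sB','scene0')]
O3=np.array([q[0],q[1],0])
for cx in (-.03,0.,.03):
  ys=np.arange(-.12,.085,.004)
  pp=proj('scene',[O3+cx*ex+y*ey+.0365*ez for y in ys])
  for I in (Z,A,B): print(cx,' '.join(str(int(v)) for v in cv2.remap(I.astype('f4'),pp[:,0].astype('f4'),pp[:,1].astype('f4'),1).ravel()))
```

```text
hit True z 0.0291 t 20.7
[13.   29.35 11.68]
[13.   28.81  2.55]
[13.   29.25 14.26]
[13.   28.99  5.93]
[ 8.   28.99 10.24 -1.57 -0.03]
[ 3.   29.1   7.89 -0.46  0.03]
[-2.   29.   10.75 -1.72 -1.47]
[-7.   29.15  7.56 -1.05 -0.4 ]
[-12.    29.03   9.2   -0.55  -0.87]
[-13.    29.05   9.56   0.03   0.14]
t 23.8
-0.03 184 176 172 179 184 178 168 178 188 184 175 175 184 185 173 175 184 183 170 167 178 184 177 176 183 187 175 166 175 188 183 176 182 193 194 181 153 119 93 84 83 82 84 93 108 131 140 141 135 136 136 137
-0.03 173 165 160 165 171 166 157 166 174 172 163 162 170 163 132 104 93 89 83 81 86 91 88 86 90 92 86 79 86 92 89 86 90 94 96 92 86 78 71 70 75 88 99 99 92 84 77 71 68 66 66 67
-0.03 169 163 168 172 170 160 164 173 169 163 168 174 170 150 119 99 91 85 86 90 90 85 82 88 92 89 87 89 93 91 83 87 95 95 90 83 81 88 97 101 95 87 81 79 77 76 74 70 67 67 68 68
0.0 178 172 176 180 178 175 178 180 177 173 176 185 185 177 173 174 179 177 175 181 184 178 174 180 184 177 169 173 180 179 170 168 181 191 190 171 139 106 87 83 84 84 86 95 108 127 134 132 129 131 138 142
0.0 165 160 163 
[... 201 characters left out ...]
1 169 165 150 135 116 98 87 82 85 87 84 83 85 89 86 83 85 88 87 85 85 90 93 93 89 83 83 89 98 103 95 85 73 62 56 53 50 50 50 50 54 58
0.03 185 190 193 189 183 185 190 189 182 180 184 185 182 182 186 187 185 182 185 189 184 181 183 186 187 184 186 190 188 182 182 186 193 193 181 163 138 140 166 187 194 190 191 190 172 150 136 134 134 135 134 135
0.03 173 177 180 177 172 173 176 175 169 168 174 173 163 148 123 105 97 96 97 98 97 95 95 96 94 91 92 95 95 90 90 95 95 93 72 53 41 36 36 36 38 36 37 38 34 33 28 33 44 60 61 67
0.03 170 174 176 175 174 176 173 169 169 173 176 169 159 147 125 105 95 96 98 97 95 95 98 97 92 90 93 96 94 93 95 98 99 92 72 52 38 36 36 36 38 35 37 38 35 33 29 35 44 56 66 68
```

```bash
sed -i 's/<1.5: break/<4: break/; s/kz=1.2e4/kz=1.8e4/' h.py
cat >> h.py <<'E'
def prof(*names):
    O3=np.array([q[0],q[1],0]);ys=np.arange(-.004,.061,.0025);print('y',' '.join('%4d'%(y*1e3) for y in ys))
    for cx in (-.03,-.015):
      pp=proj('scene',[O3+cx*ex+y*ey+.0365*ez for y in ys]).astype('f4')
      for n in names: print(n,' '.join('%4d'%v for v in cv2.remap(cv2.imread(f'pics/{n}.png',0).astype('f4'),pp[:,0],pp[:,1],1).ravel()))
E
python3 - <<'E'
from h import *
stroke();cv2.imwrite('pics/sC.png',ctrl.read_camera('scene'))
prof('sA','sB','sC')
E
```

```text
hit True z 0.0291 t 24.6
[ 8.   29.13  7.44 -0.98  0.29]
[ 3.   29.04  6.69  2.02  0.3 ]
[-2.   28.92  9.37  3.61  0.27]
[-7.   28.94  7.92  3.38  0.89]
[-12.    28.88   9.24   3.98   0.57]
[-13.    28.89   9.45   5.9    0.59]
t 26.7
y   -4   -1    1    3    6    8   11   13   16   18   21   23   26   28   31   33   36   38   40   43   46   48   51   53   55   58
sA   92   90   88   86   87   90   93   95   96   94   91   87   82   77   72   69   70   72   77   86   95  100  100   97   92   88
sB   91   86   84   86   91   96   96   94   90   86   82   81   84   90   95   99  101   99   92   88   83   81   79   78   77   77
sC   85   85   87   91   94   94   92   89   84   80   81   84   90   96   99   99   96   92   86   82   80   78   77   76   72   70
sA   91   87   83   83   84   88   92   95   96   95   90   83   78   75   73   72   71   72   78   85   93   99   99   96   91   83
sB   84   82   83   88   93   95   95   93   90   86   82   80   81   87   93   98   99   98   93   87   81   74   67   62   58   57
sC   82   85   90   94   96   95   93   89   87   85   85   86   90   98  101  101   98   93   86   80   76   69   61   55   54   56
```

Run:
```python
from h import *
d=np.load('w1.npz');P=pose('wrist',d['p'],d['r']);R=np.c_[ex[:2],ey[:2]]
print('fence',(back('wrist',[(140+x/4,155+y/4) for x,y in ((22,230),(58,220),(68,80))],.036,P)[:,:2]-q[:2])@R)
stroke(N=11);cv2.imwrite('pics/sD.png',ctrl.read_camera('scene'))
prof('sB','sC','sD')
```

```text
fence [[ 0.0017 -0.1615]
 [-0.003  -0.1481]
 [-0.0534 -0.1432]]
hit True z 0.0291 t 27.5
[ 8.   29.12  6.44  1.86  0.29]
[ 3.   28.86 10.7   6.2   0.3 ]
[-2.   28.85 10.3   5.32  0.44]
[-7.   28.81 10.53  5.32  0.34]
[-12.    28.78  11.03   6.09  -0.44]
[-13.    28.78  11.84   8.45   0.35]
t 29.6
y   -4   -1    1    3    6    8   11   13   16   18   21   23   26   28   31   33   36   38   40   43   46   48   51   53   55   58
sB   91   86   84   86   91   96   96   94   90   86   82   81   84   90   95   99  101   99   92   88   83   81   79   78   77   77
sC   85   85   87   91   94   94   92   89   84   80   81   84   90   96   99   99   96   92   86   82   80   78   77   76   72   70
sD   85   84   87   92   94   94   91   89   86   82   80   83   89   96   99  100   96   91   86   82   80   79   77   76   74   73
sB   84   82   83   88   93   95   95   93   90   86   82   80   81   87   93   98   99   98   93   87   81   74   67   62   58   57
sC   82   85   90   94   96   95   93   89   87   85   85   86   90   98  101  101   98   93   86   80   76   69   61   55   54   56
sD   83   86   89   94   97   96   95   92   89   86   84   87   91   97  101  101   99   93   86   80   74   68   61   54   53   55
```

The jaw didn't move between the last two strokes (profiles C and D match) and the fingertip slipped at 5–8 N, so the wheel has stalled with the cassette snug. The lever is next.

```bash
cat >> h.py <<'E'
piv=np.array([*ball,.022])-.031*ey if os.path.exists('clamp.npz') else None
ZO=.048-.096
def bp(th,r): return piv+r*(np.sin(th)*ey+np.cos(th)*ez)+ZO*ez   # TCP for lever angle th (+ = clamp +y)
E
python3 - <<'E'
from h import *
p=np.array(ctrl.current_tool_pos())
ctrl.move_l([p[0],p[1],.105],vel=.2)
ctrl.command_gripper(.6)
b=bp(.4,.080);ctrl.move_l([b[0],b[1],.105],vel=.2)
f0=np.array(ctrl.current_contact_force())
print('contact',ctrl.move_l(b,vel=.08,contact_N=6),ctrl.current_tool_pos(),b)
ctrl.command_gripper(.15)
print(ctrl.current_grip_width(),ctrl.current_grasp_force(),ctrl.current_contact_force()-f0,ctrl.current_t())
E
```

```text
contact False [0.5287 0.0813 0.048 ] [0.5284 0.0814 0.0477]
0.2905820217238993 30.000349581241608 [0.2556 0.5694 3.0629] 33.075
```

Run:
```python
from h import *
f0=np.array(ctrl.current_contact_force())
for r in (.088,.095):
    ctrl.move_l(bp(.4,r),vel=.05);print(r,ctrl.current_contact_force()-f0,ctrl.current_grip_width())
for th in np.arange(.3,-.41,-.1):
    ctrl.move_l(bp(th,.095),vel=.08);f=ctrl.current_contact_force()-f0
    print('%.1f'%th,np.round([f@ex,f@ey,f[2]],1),'%.3f'%ctrl.current_grip_width())
    if abs(f@ey)>25: print('blocked');break
print(ctrl.current_t(),ctrl.current_grasp_force())
```

```text
0.088 [ 1.6347 -3.0254 -6.9191] 0.28920623488008107
0.095 [ 1.6603 -2.5234 -7.9786] 0.28957296906688046
0.3 [ 1.  -0.5 -9. ] 0.292
0.2 [ 1.4 -0.5 -8.2] 0.290
0.1 [ 1.4  0.7 -9.4] 0.288
-0.0 [ 1.5  0.9 -8.5] 0.288
-0.1 [ 1.6  1.5 -9. ] 0.286
-0.2 [ 2.   2.3 -8.9] 0.289
-0.3 [ 2.6  1.4 -8.5] 0.285
-0.4 [ 1.8  2.6 -7.5] 0.289
35.8083 29.999102354049683
```

Swung over smoothly with the spring load still on. Now I'll lower it into the lock notch.

Run:
```python
from h import *
f0=np.array(ctrl.current_contact_force())
for r in (.089,.084,.080,.077,.075):
    ctrl.move_l(bp(-.4,r),vel=.04);f=ctrl.current_contact_force()-f0
    print(r,np.round([f@ex,f@ey,f[2]],1),'%.3f'%ctrl.current_grip_width())
    if f[2]>20: print('blocked');break
print(ctrl.current_t(),ctrl.current_tool_pos())
```

```text
0.089 [ 0.9 -0.   1. ] 0.290
0.084 [0.9 0.8 1. ] 0.290
0.08 [ 1.5 -0.4  1. ] 0.291
0.077 [-0.1 -4.8  8. ] 0.295
0.075 [ -1.9 -10.5  18. ] 0.290
37.1333 [0.5237 0.0204 0.0437]
```

Run:
```python
from h import *
ctrl.move_l(bp(-.4,.0775),vel=.04)
ctrl.command_gripper(.55)
p=np.array(ctrl.current_tool_pos());ctrl.move_l(p+.065*ez,vel=.15)
ctrl.move_l(p+.065*ez-.02*ex+.0*ey,vel=.15)
np.savez('w5',p=ctrl.current_tool_pos(),r=ctrl.current_eef_rot())
W=ctrl.read_camera('wrist');S=ctrl.read_camera('scene');cv2.imwrite('pics/w5.png',W);cv2.imwrite('pics/s5.png',S)
for z,r in ((.0,.075),(0,.080)):
    X=piv+r*(np.sin(-.4)*ey+np.cos(.4)*ez);print(X,proj('wrist',[X]),proj('scene',[X]))
print(ctrl.current_t())
out=np.zeros((600,800,3),np.uint8)
out[:300,:400]=cv2.resize(W,(400,300));out[300:,:400]=cv2.resize(S[200:275,300:400],(400,300),interpolation=3)
u,v=proj('wrist',[X])[0].astype(int);u=np.clip(u,70,570);v=np.clip(v,70,400)
c=W[v-70:v+70,u-70:u+70];out[:400,400:]=cv2.resize(c,(400,400),interpolation=3);print('crop',u-70,v-70)
cv2.imwrite('pics/v5.png',out)
```

```text
[0.5233 0.0212 0.0911] [[358.4615 264.1467]] [[341.5823 224.1875]]
[0.5231 0.0193 0.0957] [[359.0137 270.2915]] [[342.151  222.4803]]
38.9083
crop 289 200
```

View pics/v5.png

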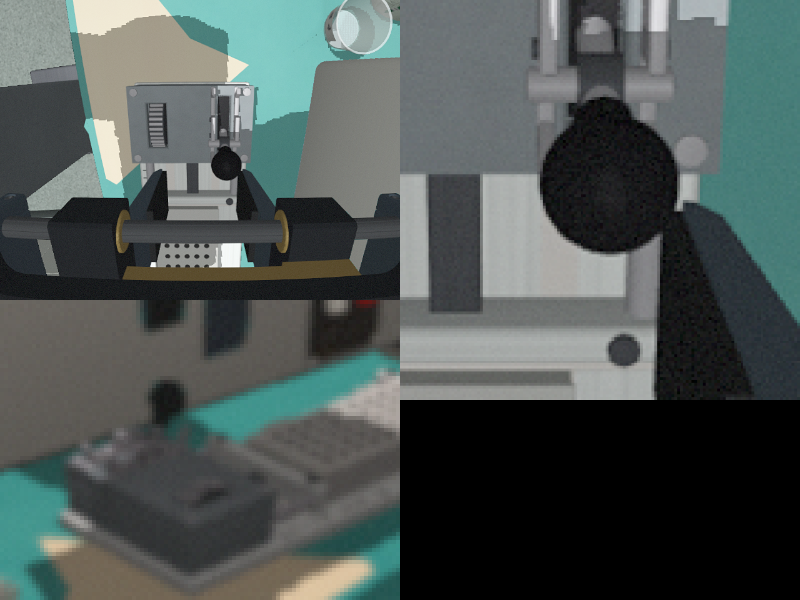

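The ball sits at wrist pixel (362,265) and scene pixel (342,224.5), against predictions of (358,264) and (342,224) for fully dropped. In the overview the cassette, jaw and fence look square. I'll confirm the lever depth by lightly touching the top of the ball and nudging it down.

Run:
```python
from h import *
X=piv+.075*(np.sin(-.4)*ey+np.cos(.4)*ez)
ctrl.command_gripper(0)
p=np.array(ctrl.current_tool_pos())
ctrl.move_l([X[0],X[1],.095],vel=.15)
f0=np.array(ctrl.current_contact_force())
h=ctrl.move_l([X[0],X[1],.069],vel=.015,contact_N=4)
z=ctrl.current_tool_pos()[2];ctrl.sleep(.15)
print(h,z,'ball centre z ~',z+.061-.0293-.014,'expect',X[2],ctrl.current_contact_force()-f0)
ctrl.move_l([X[0],X[1],z-.0004],vel=.02);print(ctrl.current_tool_pos()[2],ctrl.current_contact_force()-f0)
ctrl.move_l([X[0],X[1],.11],vel=.12)
A,B=[cv2.imread(f'pics/{n}.png',0) for n in('scene0','s5')]
d=np.load('w1.npz')
def cen(I,u,v):
    c=I[v-7:v+8,u-7:u+8].astype(float);m=np.clip(70-c,0,None);yy,xx=np.mgrid[v-7:v+8,u-7:u+8];return (m*xx).sum()/m.sum(),(m*yy).sum()/m.sum()
print('free',cen(A,326,229),proj('scene',[[*ball,.096]]),'lock',cen(B,342,224),proj('scene',[X]))
print(ctrl.current_t())
```

```text
True 0.07267793807474673 ball centre z ~ 0.09037793807474674 expect 0.09107957455021637 [-0.9885 -2.0794  4.8882]
0.07249912722787763 [-1.5892 -3.2346  6.8161]
free (np.float64(325.57427843803055), np.float64(229.67062818336163)) [[325.2628 228.3536]] lock (np.float64(341.2194536175323), np.float64(225.4650255178625)) [[341.5823 224.1875]]
42.2667
```

The touch puts the ball centre at 90.4 mm, which matches the 90 mm expected for fully down in the lock notch. The robot is clear of everything, so I'm handing in.

```bash
python3 -c "
from bench import ctrl
ctrl.sleep(.3);print(ctrl.current_tool_pos(),ctrl.sign_off(),ctrl.current_t())"
```

```text
the job is handed in; nothing more can be done
the job is handed in; nothing more can be done
```

I handed the job in at about 43 s of the 61 s limit, with no verdict returned: the wheel stalled with the cassette snug against the fence, the lever is down in the lock notch (ball centre measured at 90.4 mm against 90 mm expected), and the arm was lifted clear.

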